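Refit the strainer plate in the griddle's grease drawer

ROBOT

A 6-joint arm with a two-finger parallel gripper is mounted at the origin on the work surface. World frame = base frame: x ahead of the robot, y to its left, z up, the work surface at z = 0. Lengths are in m, angles in degrees, forces in N, time in s.
With the tool pointing down it reaches from about 0.25 to 0.725 m from the base axis. Payload 9.7 kg.
Tool frame: the origin (TCP) lies midway between the tips of the shut fingers; the grasp point (between the pads) lies bot.grasp_offset behind it (bot.grasp_offset is the distance from the TCP to the grasp point, in m); x points along the fingers, y is the direction in which the jaws open and shut, and the axes are right-handed (so a half turn about x gives the same grasp; the last joint's range is limited). The gripper opens to 85 mm and grips with 20 to 120 N. Pads are 22 mm wide; open, the fingers measure 114 mm over their backs; the gripper's body (76 mm by 85 mm) begins 54 mm behind the grasp point. The pads swing forward as they close: fully open they stand 13 mm farther back than shut.
Start: joints at [72.594, 4.979, 10.078, 95.1, 0, 90], TCP at [0.165, 0.525, 0.231] pointing down, gripper open.
Joint ranges: [-179.16, 179.16], [-48.56, 103.87], [-65.8, 70.77], [-126.05, 130.52], [-82.76, 87.17], [-180, 180]. Speed limits (degrees/s): [127.2, 127.2, 147.25, 180, 180, 180].

INTERFACE

Orientations are given as [roll, pitch, yaw] about the fixed x, y, z axes, in that order (R = Rz(yaw) Ry(pitch) Rx(roll)).
In Python, from workcell import status, camera, bot gives the robot as it stands.
- The arm moves only by the shell command python3 -m jog 'ROWS' [OPENING] [FORCE]. ROWS is text: rows parted by semicolons, each of 4 numbers parted by spaces: the shift along the tool's x, y, z in mm, then the turn about the tool's x in degrees. A call has exactly 8 rows; each row is the pose to reach, as a shift and turn from the pose commanded when the call began, along the tool's axes at that moment; what a row does not reach only later rows make up. A row lasts 1/8 s, in which the tool goes at most 62.5 mm and 10.7 degrees, less where a joint would pass 70% of its speed; a pose out of reach is approached as far as the arm can. A call with a gripper value outside its range is refused whole. OPENING is the opening, from 0 (shut) to 1 (fully open), set as the call begins (- or left out, the last holds). The fingers move at their own pace and stop on an object; FORCE is the grip in N (left out, the last holds). Time passes only in rows, so rows that repeat a pose let the fingers close, or fill a call up. It gives the time, the measured TCP pose, the force and the opening at its end, in the units of the state.
- status.get_obs(): the state, without advancing time (a new reading comes with each control period).
- camera(name): name is "scene" or "top"; returns a dict with "color" (400x640x3 uint8, red, green, blue), "vfov" (degrees; the focal length in pixels is half the picture's height over the tangent of half this angle, whatever the lens; pixels are square), "cx", "cy" (the principal point, pixels), "rvec" (rotation vector, rad) and "tvec" (3), from world to camera coordinates, as OpenCV has them. Camera axes: x right, y down, z forward; pixel columns grow to the right and rows downward; lengths in m; the calibration is good to about 2 mm. A picture is of the moment at which its call begins. There is no depth.
- bot.job_done(): hands the job in, once; it reports no verdict.
The state is a dict: "time": time; "q": joint angles; "qd": joint speeds; "joint_efforts": joint torques, N m; "ee_pos": TCP position; "tcp_rot": TCP orientation; "wrist_force": force on the tool from outside, world axes, zero at the start; "torque": the same for the moment, N m; "opening": finger opening in m.
Only numpy, scipy, OpenCV 4.12 (cv2) and the standard library are available. Lean on these libraries where they do the work, as an engineer would, in place of code of your own. Each camera call takes 0.05 s, during which the arm holds its last target. There are 200 camera calls.

TASK

Press the green release on the griddle so that its grease drawer pops out, take the strainer plate from the white board, tilt it to slip one end under the red lip at the drawer's far end, and level it so that it lies flat in the drawer. Then push the drawer fully home until it clicks and stays shut, plate inside. Leave the pink tub of buns, the shaker and the steel cup where they stand.

Things in the scene. Friction and masses are not known exactly. Their poses are not given: they have to be found in the camera images.
- release_top (a point): centre of the top face of the round green release button (26 mm across) on the flat front ledge of a low griddle; it stands up 12 mm from the ledge, 28 mm behind the griddle's front face and 105 mm to the +y side of the drawer's middle line. Axes as for drawer_seat.
- release (a joint): how far the release button is pressed straight down, m: 0 up, 0.010 fully down. It is sprung, about 1.7 N at rest and 5 N fully down; the drawer is let go at about 0.006.
- drawer (a joint): how far the grease drawer stands out of the griddle, m: 0 shut and latched (play -0.004 to 0.002), 0.150 fully out. Let go, a spring drives it out to 0.150 in about a second, with about 7 N shut and 5 N fully out. Pushed in just past 0 (towards its stop at -0.004; about 12 N over the last 15 mm), a bevelled catch clicks and holds it.
- drawer_seat (a point): centre of the open steel drawer's cavity, at the height of the ledges that carry the plate (22 mm above the table); moves with the drawer. x points into the griddle, away from the drawer's front, y to the left seen from the robot, z up. The cavity is 118 mm (x) by 106 mm (y). The ledges, 8 mm wide, run along both side walls; between them it is 10 mm deeper.
- lip (a point): middle of the lower inner edge of the red lip that overhangs the cavity along its whole far end (next to the griddle): 5 mm thick, 14 mm deep from the inner face of the far wall, underside 16 mm above the ledges. The plate cannot go in flat: its low end must go under the lip sloping 20 degrees or more, less than 35 once fully under. Axes as for drawer_seat.
- near_wall (a point): middle of the top edge of the drawer's front, inner face, opposite the lip, 50 mm above the ledges. The side walls rise 48 mm above the ledges and are 5 mm thick; the far wall ends at the lip's top. Fully out, the far wall's back stands 32 mm before the griddle's front face. Axes as for drawer_seat.
- griddle_edge (a point): middle of the top front edge of the griddle, 100 mm above the table. x points into the griddle. The griddle is 300 mm wide and 290 mm deep; its flat ledge is 90 mm deep, behind it the hot plate and guards rise to 142 mm. The drawer's opening is below, 80 mm high.
- drawer_front (a point): middle of the outer face of the drawer's flat front panel, 50 mm above the table; the panel is 126 mm wide and reaches from 6 to 72 mm above the table, 20 mm from the cavity. To push the drawer home press this face along drawer +x. Shut, it stands 25 mm proud of the griddle's front face. Axes as for drawer_seat.
- plate_grip (a point): centre of the upright black grip in the middle of the strainer plate, 30 mm above its underside: 30 mm long (plate x), 14 mm thick (plate y), top 55 mm above the underside. The plate is a metal sheet with dark holes, 112 mm (x) by 100 mm (y), 5 mm thick, about 0.25 kg, the same either way round. z is its upward normal. It starts flat on the board.
- plate_foot (a point): centre of the strainer plate's underside; axes as for plate_grip.
- plate_end1 (a point): middle of the lower edge of the plate's end at plate -x (56 mm from its centre).
- plate_end2 (a point): middle of the lower edge of the plate's end at plate +x (56 mm from its centre).
- board: white plastic cutting board, fixed, 200 mm (x) by 160 mm (y), 12 mm thick; origin at the centre of its underside.
- tub: pink tub of buns, 200 mm (x) by 140 mm (y), 45 mm high; origin at the centre of its underside; to be left alone.
- shaker: white shaker with steel cap, 48 mm across, 110 mm high; origin at the centre of its underside; to be left alone.
- jug: open steel cup, 64 mm across, 80 mm high; origin at the centre of its underside; to be left alone.

How it is judged:
By the outcome, as a careful person would: the job done as asked, in the order asked, and still so for the second after the job is handed in, with the robot touching nothing.
It also fails if it takes over 58 s, if anything falls off the work surface, if the arm or the gripper's body presses on something with over 40 N, if the wrist force passes 120 N, or if a joint passes its speed limit or range.

## Working session

There is one attempt and no reset: what is moved stays moved. The work goes in short steps, Python scripts to look and compute and a shell command to move; the robot and the scene stay as the last step left them, time stands still between calls to the robot, and variables do not carry over. Pictures are saved under pics/ and viewed, about 8 in all and at most 12, crops included, and the job is handed in when it is done.

```bash
ls; mkdir -p pics; python3 - <<'E'
from workcell import status,camera,bot
import cv2,numpy as np
print(status.get_obs(),bot.grasp_offset)
for n in("scene","top"):
    c=camera(n);cv2.imwrite(f"pics/{n}0.png",c["color"][:,:,::-1]);print({k:v for k,v in c.items() if k!="color"})
E
```

```text
pics
{'time': 0.0, 'q': array([ 7.25945273e+01,  5.01039417e+00,  1.00349637e+01,  9.50980541e+01,
       -7.78940587e-04,  8.99993893e+01]), 'qd': array([-0.00694304,  0.03750044, -0.12579948,  0.01093331,  0.02409799,
       -0.0446248 ]), 'joint_efforts': array([ 4.67057434e-04, -5.20391679e+01,  4.64804184e+01,  1.62232993e-02,
        4.77089941e-05,  9.84332274e-06]), 'ee_pos': array([0.16446167, 0.52460928, 0.23059439]), 'tcp_rot': array([ -89.39329579,   89.92651124, -106.79815723]), 'wrist_force': array([-0.01560068,  1.25900917, -0.67469355]), 'torque': array([-0.00471468, -0.01652485, -0.04304695]), 'opening': 0.08526098630941951} 0.0187
{'vfov': 51.2024492901875, 'cx': 315.81825482797757, 'cy': 196.84109410065352, 'rvec': array([ 2.40630156,  1.07354819, -0.29685898]), 'tvec': array([-0.37518854, -0.29792871,  1.34967401])}
{'vfov': 45.69909184467576, 'cx': 317.2909699760839, 'cy': 195.210429096301, 'rvec': array([ 2.10970986, -2.12766885,  0.20465541]), 'tvec': array([-0.00278911,  0.5904523 ,  1.07390421])}
```

View pics/scene0.png

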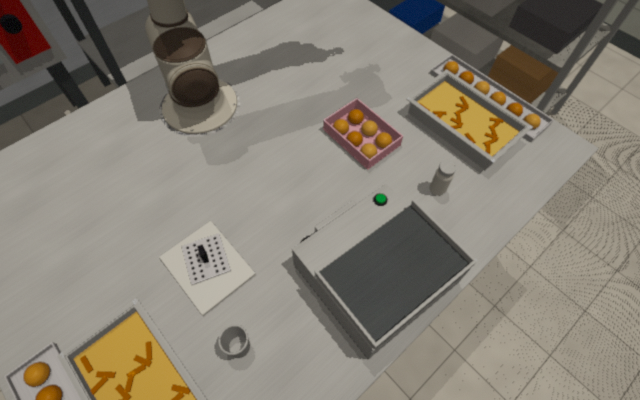

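View pics/top0.png

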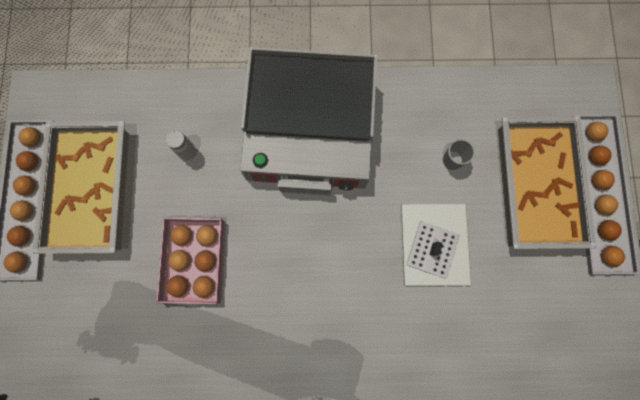

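The scene view shows the griddle at right with its green button at (381,199) and the plate on the board at (205,257). The top view shows the button at (260,159), the drawer front at (305,184), the plate at (433,249), the tub at (192,260), the shaker at (178,142) and the cup at (459,153).

```bash
cat > h.py <<'E'
import cv2,numpy as np
from workcell import status,camera,bot
from scipy.spatial.transform import Rotation as Ro
def ray(c,uv,z):
    R=cv2.Rodrigues(c["rvec"])[0];t=c["tvec"];f=200/np.tan(np.radians(c["vfov"]/2))
    uv=np.atleast_2d(uv).astype(float)
    d=np.c_[(uv[:,0]-c["cx"])/f,(uv[:,1]-c["cy"])/f,np.ones(len(uv))]@R
    o=-R.T@t
    return o+d*((z-o[2])/d[:,2])[:,None]
def proj(c,p):
    f=200/np.tan(np.radians(c["vfov"]/2))
    return cv2.projectPoints(np.atleast_2d(p).astype(float),c["rvec"],c["tvec"],np.array([[f,0,c["cx"]],[0,f,c["cy"]],[0,0,1.]]),None)[0][:,0]
def shift(p,R=None):
    "TCP target world -> shift in mm along present tool axes"
    s=status.get_obs();T=Ro.from_euler('xyz',s["tcp_rot"],degrees=True)
    return T.inv().apply(np.array(p)-s["ee_pos"])*1000
E
python3 - <<'E'
from h import *
for n in("scene","top"):
    c=camera(n);im=c["color"];hsv=cv2.cvtColor(im,cv2.COLOR_RGB2HSV)
    m=cv2.inRange(hsv,(60,120,60),(85,255,255));k=cv2.moments(m,True)
    g=(k["m10"]/k["m00"],k["m01"]/k["m00"]);print(n,"green",g,ray(c,g,.109),k["m00"])
    gr=cv2.cvtColor(im,cv2.COLOR_RGB2GRAY)
    x0,y0,x1,y1=(178,228,236,288) if n=="scene" else (405,215,465,285)
    w=gr[y0:y1,x0:x1]; m=(w<110).astype(np.uint8)
    nl,lab,st,ce=cv2.connectedComponentsWithStats(m)
    pts=[];
    for i in range(1,nl):
        print(st[i,4],np.round(ce[i]+[x0,y0],1),end=' ') if st[i,4]>20 else pts.append(ce[i]+[x0,y0])
    if pts:
        P=ray(c,pts,.017)[:,:2].astype(np.float32);print(n,len(P),cv2.minAreaRect(P))
    R=cv2.Rodrigues(c["rvec"])[0];print("cam",-R.T@c["tvec"],R[2])
c=camera("top");im=c["color"]
gr=cv2.cvtColor(im,cv2.COLOR_RGB2GRAY)
m=(gr<75).astype(np.uint8);m[:45]=0;m[145:]=0;m[:,:240]=0;m[:,380:]=0
P=np.argwhere(m)[:,::-1];r=cv2.minAreaRect(ray(c,P,.14)[:,:2].astype(np.float32));print("hot",r)
s=camera("scene")["color"]
a=cv2.resize(im[130:200,230:390],None,fx=5,fy=5,interpolation=cv2.INTER_CUBIC)
b=cv2.resize(im[200:290,395:475],None,fx=4,fy=4,interpolation=cv2.INTER_CUBIC)
d=cv2.resize(s[215:315,155:260],None,fx=4,fy=3,interpolation=cv2.INTER_CUBIC)
o=np.zeros((600,800,3),np.uint8);o[:350]=a[:350,:800];o=cv2.resize(o,(800,600));
o[350:600,:320]=b[60:310,:320];o[350:600,330:750]=d[20:270,:420]
cv2.imwrite("pics/c1.png",o[:,:,::-1])
E
```

```text
scene green (380.4, 198.0375) [[0.66775996 0.12176907 0.109     ]] 80.0
162 [201.6 254.4] scene 25 ((0.46214377880096436, -0.28827738761901855), (0.07255104929208755, 0.091426782310009), 69.75111389160156)
cam [ 0.95620903 -0.35297885  1.00609051] [-0.38178635  0.34177334 -0.85873754]
top green (259.4625, 158.7875) [[0.66713895 0.12496265 0.109     ]] 80.0
174 [436.1 249.8] top 25 ((0.46299272775650024, -0.2860172390937805), (0.07263148576021194, 0.09065815806388855), 70.01866149902344)
cam [ 0.37210317 -0.00864697  1.1676371 ] [ 1.92950367e-01  7.54022886e-04 -9.81208228e-01]
hot ((0.8098017573356628, 0.006360158324241638), (0.29323336482048035, 0.20675304532051086), 85.6922378540039)
```

View pics/c1.png

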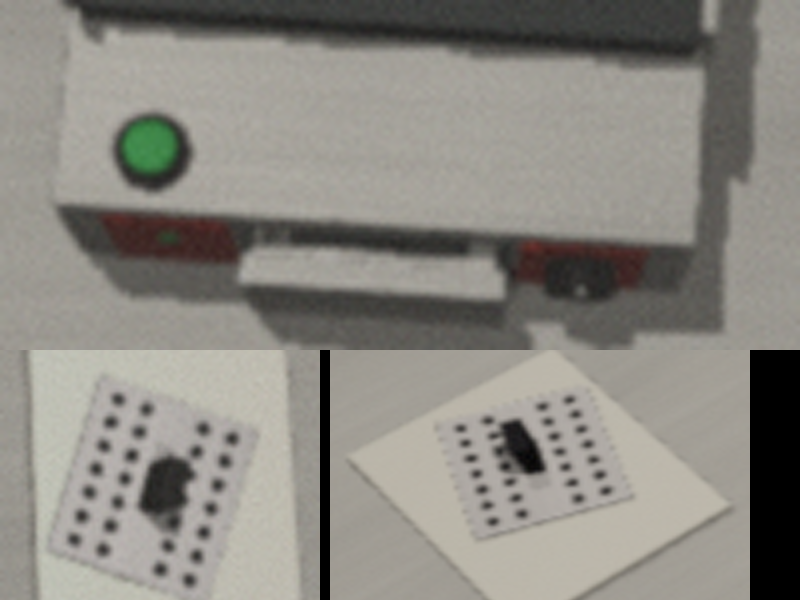

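The crop shows the griddle's front top edge running from (60,205) to (695,243) and the button at (150,148). The grip's long axis runs along the hole columns, so plate x is at about -20°. The jog can only turn about the vertical tool axis. So I'll tilt the plate by pivoting it in a light grip, with its near end pressed on the drawer's near wall (50 mm up, about 26°).

```bash
python3 - <<'E'
from h import *
s=status.get_obs();T=Ro.from_euler('xyz',s["tcp_rot"],degrees=True);print(np.round(T.as_matrix(),3).tolist())
c=camera("top")
e=ray(c,[(230+12,130+41),(230+139,130+48.6)],.1);print("front edge",e);d=e[0]-e[1];print("yaw",np.degrees(np.arctan2(d[1],d[0]))-90,np.hypot(*d[:2]))
print("btn",shift([.6675,.1233,.13]))
E
```

```text
[[-0.0, 0.299, 0.954], [-0.0, 0.954, -0.299], [-1.0, -0.0, 0.0]]
front edge [[ 0.64072738  0.16611602  0.1       ]
 [ 0.620075   -0.12747583  0.1       ]]
yaw -4.023777912382599 0.2943173459635246
btn [ 101.17672007 -232.5862657   600.05949567]
```

```bash
python3 -m jog '5 -19 50 0;10 -41 105 0;15 -63 162 0;20 -85 220 0;25 -108 278 0;30 -130 335 0;35 -152 392 0;40 -174 450 0' 0 40
python3 -m jog '5 -19 50 0;10 -38 100 0;15 -50 135 0;20 -57 150 0;30 -58 150 0;42 -58 150 0;50 -58 150 0;50 -58 150 0'
python3 -c "
from h import *
print(shift([.6675,.1233,.112]),status.get_obs()['wrist_force'])"
```

```text
time: 1.35
ee_pos: [0.5433, 0.2226, 0.1913]
tcp_rot: [49.7, 90.0, 32.3]
wrist_force: [0.4, 0.9, -0.4]
opening: 0.0
time: 2.35
ee_pos: [0.6668, 0.1246, 0.1407]
tcp_rot: [-155.7, 89.9, -173.1]
wrist_force: [-0.2, -0.4, -0.3]
opening: 0.0002
[28.71297898 -1.0282075   1.07367925] [-0.15566718 -0.40199945 -0.31519377]
```

```bash
python3 -m jog '20 -1 1 0;28 -1 1 0;32 -1 1 0;35 -1 1 0;37 -1 1 0;38 -1 1 0;38 -1 1 0;38 -1 1 0'
python3 -m jog '-30 0 0 0;-70 0 0 0;-80 0 0 0;-80 -25 -25 0;-80 -75 -65 0;-80 -125 -105 0;-80 -175 -145 0;-80 -225 -180 0' 0.4 20
python3 - <<'E'
from h import *
t=camera("top");s=camera("scene")
o=np.hstack([t["color"][100:300,150:500],s["color"][120:320,150:500]])
cv2.imwrite("pics/c2.png",cv2.resize(o,(800,229*1),interpolation=cv2.INTER_AREA)[:,:,::-1])
np.savez("f2.npz",t=t["color"],s=s["color"])
print(shift([.4625,-.287,.12]))
E
```

```text
time: 3.35
ee_pos: [0.6685, 0.1228, 0.1036]
tcp_rot: [43.0, 90.0, 25.6]
wrist_force: [-0.5, 1.2, 4.2]
opening: -0.0001
time: 4.35
ee_pos: [0.4297, -0.0371, 0.1823]
tcp_rot: [-138.2, 89.9, -155.6]
wrist_force: [0.3, -0.6, 1.0]
opening: 0.0339
[  63.28879684 -226.43794523  108.00456969]
```

View pics/c2.png

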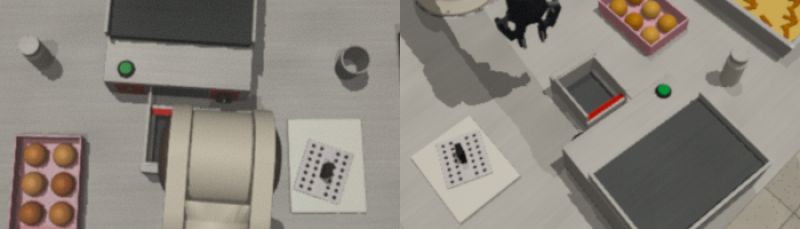

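The drawer has popped out: the right half shows the open box at (588,88) with its red lip at (605,107). The plate is still on the board. Next I'll move above the plate and refine the grip position.

```bash
python3 -m jog '0 -30 12 0;0 -75 30 0;5 -130 55 1;15 -180 80 2;30 -215 100 2.6;45 -226 108 2.6;55 -226 108 2.6;55 -226 108 2.6'
python3 - <<'E'
from h import *
t=camera("top");s=camera("scene");f=np.load("f2.npz")
print(ray(t,(436.1,249.8),.045),ray(s,(201.6,254.4),.045))
# plate yaw/centre and grip from earlier frame, tighter mask
for c,im,(x0,y0,x1,y1) in((t,f["t"],(405,215,465,285)),(s,f["s"],(178,228,236,288))):
    m=(cv2.cvtColor(im,cv2.COLOR_RGB2GRAY)[y0:y1,x0:x1]<55).astype(np.uint8)
    n,l,st,ce=cv2.connectedComponentsWithStats(m);i=1+np.argmax(st[1:,4]);u=ce[i]+[x0,y0];print(st[i,4],u,ray(c,u,.045))
    # red lip
    h=cv2.cvtColor(im,cv2.COLOR_RGB2HSV);r=cv2.inRange(h,(0,190,120),(8,255,255));r|=cv2.inRange(h,(172,190,120),(180,255,255));r[:, :200]=0
    n,l,st,ce=cv2.connectedComponentsWithStats(r);i=1+np.argmax(st[1:,4]);P=np.argwhere(l==i)[:,::-1]
    q=ray(c,P,.043)[:,:2].astype(np.float32);print("lip",st[i],cv2.minAreaRect(q))
S=status.get_obs();T=Ro.from_euler('xyz',S["tcp_rot"],degrees=True).as_matrix();print("jaw yaw",np.degrees(np.arctan2(T[1,1],T[0,1])),shift([.4625,-.287,.033]))
E
```

```text
time: 5.45
ee_pos: [0.4668, -0.2829, 0.1274]
tcp_rot: [164.0, 89.9, 144.1]
wrist_force: [0.0, 0.8, -0.0]
opening: 0.0342
[[ 0.45936228 -0.28659184  0.045     ]] [[ 0.46342818 -0.29196782  0.045     ]]
101 [435.87128713 248.65346535] [[ 0.46205881 -0.2862053   0.045     ]]
lip [287 196   2   2   2] ((0.5907126665115356, 0.06415465474128723), (0.003424412105232477, 0.0), 135.39376831054688)
94 [202.60638298 253.80851064] [[ 0.4637733  -0.28922106  0.045     ]]
lip [315 203  30  21 126] ((0.5863820314407349, 0.02391546219587326), (0.09563528001308441, 0.011517013423144817), 86.09153747558594)
jaw yaw 70.07670859784932 [95.88373145 -5.27404445 -3.32945738]
```

```bash
python3 -m jog '20 -5 -3 0;45 -5 -3 0;65 -5 -3 0;80 -5 -3 0;90 -5 -3 0;95 -5 -3 0;95 -5 -3 0;95 -5 -3 0'
python3 -m jog '0 0 0 0;0 0 0 0;0 0 0 0;0 0 0 0;0 0 0 0;-5 0 0 0;-15 0 0 0;-30 0 0 0' 0 30
python3 - <<'E'
from h import *
t=camera("top");s=camera("scene")
o=np.hstack([t["color"][190:300,370:500],s["color"][190:300,140:270]])
cv2.imwrite("pics/c3.png",cv2.resize(o,(780,330),interpolation=cv2.INTER_CUBIC)[:,:,::-1])
E
```

```text
time: 6.55
ee_pos: [0.4629, -0.2881, 0.0339]
tcp_rot: [-12.3, 90.0, -32.3]
wrist_force: [-0.3, 0.9, -0.5]
opening: 0.0341
time: 7.55
ee_pos: [0.4623, -0.2877, 0.0637]
tcp_rot: [170.7, 89.9, 150.7]
wrist_force: [-0.8, -0.0, -2.9]
opening: 0.0134
```

View pics/c3.png

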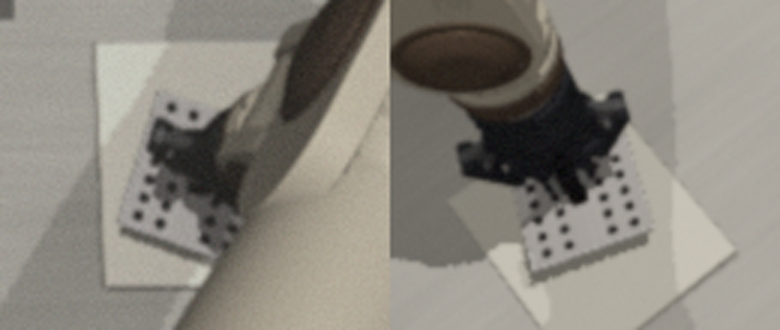

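The plate is lifted level, held by the grip (opening 13.4 mm).

```bash
python3 -c "
from h import *
print(shift([.526,.0286,.125]))"
```

```text
[-59.73371269 319.31788089 -49.66379787]
```

```bash
python3 -m jog '-25 10 -2 0;-50 40 -6 -2;-62 90 -14 -5;-62 145 -22 -8;-62 200 -31 -11;-62 255 -40 -14;-61 300 -47 -16;-60 319 -50 -16'
python3 - <<'E'
from h import *
t=camera("top");s=camera("scene")
cv2.imwrite("pics/c4.png",cv2.resize(s["color"][110:270,240:440],(800,640))[:600,:,::-1])
np.savez("f4.npz",t=t["color"],s=s["color"])
S=status.get_obs();T=Ro.from_euler('xyz',S["tcp_rot"],degrees=True).as_matrix();print("jaw yaw",np.degrees(np.arctan2(T[1,1],T[0,1])),S["ee_pos"],shift([.526,.0286,.125]),S["wrist_force"])
# predicted drawer corners, scene px in crop
x=np.array([np.cos(np.radians(-4)),np.sin(np.radians(-4)),0]);y=np.array([-x[1],x[0],0]);z=np.array([0,0,1.]);o=np.array([.535,.028,.022])
q=[o+a*x+b*y+c*z for a,b,c in((-59,-53,48),(-59,53,48),(59,53,48),(59,-53,48),(45,-53,21),(45,53,21))] if 0 else [o+(a*x+b*y+c*z)/1000 for a,b,c in((-59,-53,50),(-59,53,50),(59,53,48),(59,-53,48),(45,-53,21),(45,53,21))]
print(np.round((proj(s,q)-[240,110])*4))
E
```

```text
time: 8.65
ee_pos: [0.525, 0.0311, 0.1233]
tcp_rot: [45.2, 90.0, 41.3]
wrist_force: [-0.5, -0.6, -2.3]
opening: 0.0134
jaw yaw 86.09731380641422 [0.52489281 0.03031833 0.12305942] [-1.9410229  -1.63890631  1.22098427] [ 0.47381934  0.03830116 -2.78390111]
[[189. 315.]
 [316. 234.]
 [428. 353.]
 [299. 442.]
 [286. 446.]
 [412. 360.]]
```

View pics/c4.png

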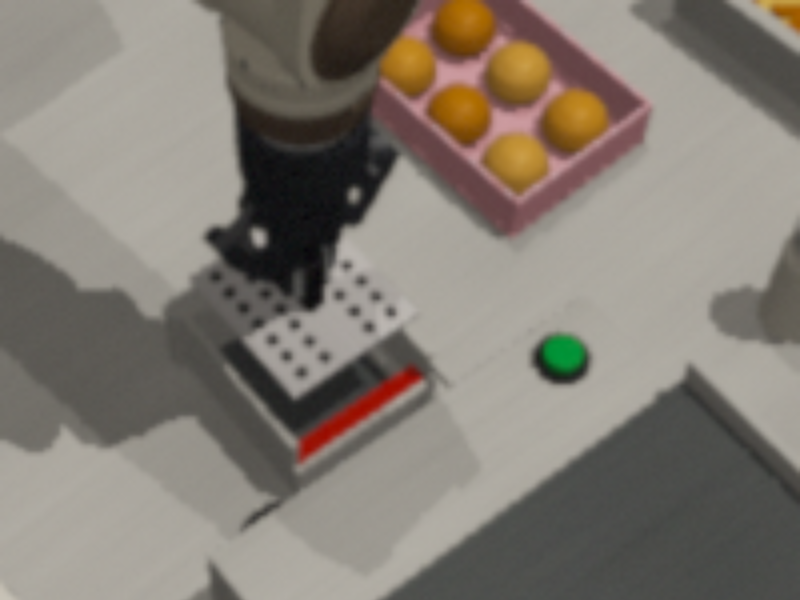

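The plate hangs level over the drawer, its tip at (297,395) in the crop, and the red lip runs from (300,445) to (418,372). The side fit has only 3 mm of play, so I'll measure the drawer itself in the earlier unobstructed frame.

```bash
python3 - <<'E'
from h import *
f=np.load("f2.npz");s=f["s"]
x0,y0=280,160
cv2.imwrite("pics/c5.png",cv2.resize(s[y0:y0+75,x0:x0+100],(800,600),interpolation=cv2.INTER_CUBIC)[:,:,::-1])
E
```

```text
(no output)
```

View pics/c5.png

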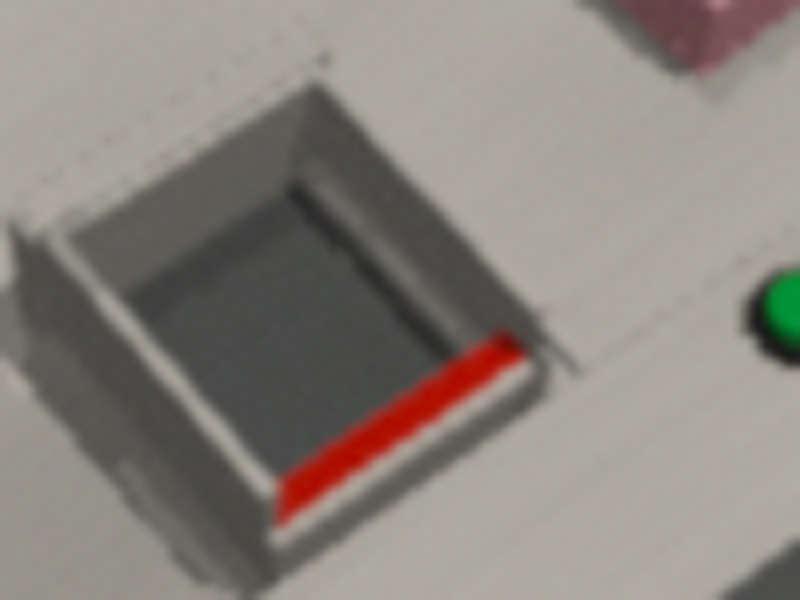

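```bash
python3 - <<'E'
from h import *
s=camera("scene")
def w(P,z): return ray(s,(np.array(P)+.5)/8-.5+[280,160],z)[:,:2]
n=w([(72,234),(315,85)],.072);m=w([(283,487),(72,234)],.070);p=w([(535,320),(315,85)],.070);r=w([(275,485),(507,330)],.043);ro=w([(280,522),(530,353)],.043)
x=np.array([np.cos(np.radians(-4)),np.sin(np.radians(-4))]);y=np.array([-x[1],x[0]])
for k,a in dict(near=n,ym=m,yp=p,lipin=r,lipout=ro).items():
    d=a[1]-a[0];print(k,np.round(a,4).tolist(),"len",np.hypot(*d).round(4),"yaw",np.degrees(np.arctan2(d[1],d[0])).round(1),"local x,y",np.round(a@np.c_[x,y],4).tolist())
o=np.array([.535,.028]);print("seat guess local",o@np.c_[x,y])
print("TCP local",status.get_obs()["ee_pos"][:2]@np.c_[x,y])
E
```

```text
near [[0.4746, -0.0182], [0.484, 0.0812]] len 0.0999 yaw 84.6 local x,y [[0.4747, 0.0149], [0.4771, 0.1148]]
ym [[0.5902, -0.0284], [0.4735, -0.0175]] len 0.1172 yaw 174.6 local x,y [[0.5908, 0.0128], [0.4736, 0.0156]]
yp [[0.5994, 0.0733], [0.483, 0.0822]] len 0.1167 yaw 175.7 local x,y [[0.5928, 0.115], [0.4761, 0.1157]]
lipin [[0.5774, -0.0205], [0.5856, 0.076]] len 0.0969 yaw 85.1 local x,y [[0.5774, 0.0198], [0.5789, 0.1166]]
lipout [[0.5885, -0.0283], [0.5971, 0.0755]] len 0.1042 yaw 85.2 local x,y [[0.589, 0.0128], [0.5904, 0.117]]
seat guess local [0.53174359 0.06525151]
TCP local [0.52141963 0.06569173]
```

Tool z lies along the drawer's +x and tool y along its +y. The measured seat agrees with my estimate to about 1 mm. Now I'll lower onto the near wall with a light grip to tilt the plate.

```bash
python3 -m jog '10 -1 2 0.4;18 -1 2 0.4;24 -1 2 0.4;27 -1 2 0.4;30 -1 2 0.4;33 -1 2 0.4;36 -1 2 0.4;38 -1 2 0.4' - 20
python3 - <<'E'
from h import *
s=camera("scene");cv2.imwrite("pics/c6.png",cv2.resize(s["color"][150:250,250:400],(750,500),interpolation=cv2.INTER_CUBIC)[:,:,::-1])
S=status.get_obs();print(S["torque"],S["wrist_force"],S["ee_pos"])
E
```

```text
time: 9.8
ee_pos: [0.5298, 0.0276, 0.088]
tcp_rot: [-0.0, 89.5, -4.4]
wrist_force: [10.1, -3.6, 10.2]
opening: 0.0138
[-0.46591057 -1.14231024  0.03289923] [ 8.67551452 -2.52848246  8.99604138] [0.52984881 0.0275573  0.08792487]
```

View pics/c6.png

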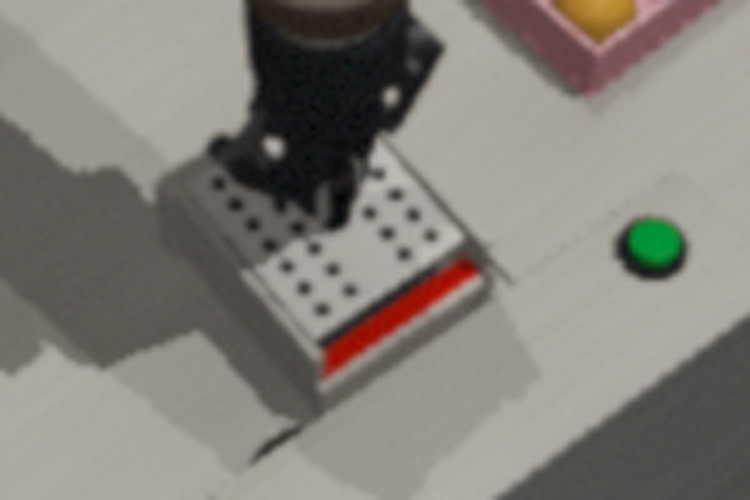

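The plate now meets the near wall: its far edge runs from (322,343) to (465,238) in the crop, just short of the lip. I'll work out the tilt from those corners.

```bash
cat >> h.py <<'E'
XL=np.array([np.cos(np.radians(-4.4)),np.sin(np.radians(-4.4)),0]);YL=np.array([-XL[1],XL[0],0])
def side(c,uv,off):
    "ray onto vertical plane at drawer-y offset off from TCP; gives x along drawer rel. TCP, z world"
    p0=status.get_obs()["ee_pos"]
    a=ray(c,uv,0.)[0];b=ray(c,uv,.2)[0];k=(off-(a-p0)@YL)/((b-a)@YL);q=a+k*(b-a)
    return np.round([(q-p0)@XL*1000,q[2]*1000],1)
E
python3 - <<'E'
from h import *
s=camera("scene")
for uv,o in(((321,342),-.05),((465,240),.05)): print(side(s,np.array(uv)/5+[250,150],o))
print(status.get_obs()["wrist_force"],status.get_obs()["ee_pos"])
E
```

```text
[59.9 72.7]
[53.6 62.6]
[ 6.98689761 -2.9739838   8.69135577] [0.52979044 0.02754861 0.08802813]
```

```bash
python3 -m jog '2 0 0 0;4 0 0 0;5 0 0 0;6 0 0 0;7 0 0 0;8 0 0 0;8 0 0 0;8 0 0 0'
python3 - <<'E'
from h import *
S=status.get_obs();print(S["torque"],S["wrist_force"],S["ee_pos"],S["ee_pos"]@XL)
E
```

```text
time: 10.9
ee_pos: [0.5313, 0.0277, 0.081]
tcp_rot: [2.8, 89.3, -1.6]
wrist_force: [13.8, -1.9, 10.5]
opening: 0.0138
[-0.44835135 -2.13979456  0.06892785] [13.79016678 -1.89100561 10.46143847] [0.5313042  0.02767609 0.08104005] 0.5276150370049337
```

```bash
python3 -m jog '-8 0 0 0;-16 0 0 0;-20 0 -3 0;-20 0 -5 0;-20 0 -5 0;-20 0 -5 0;-20 0 -5 0;-20 0 -5 0'
python3 - <<'E'
from h import *
s=camera("scene");cv2.imwrite("pics/c7.png",cv2.resize(s["color"][150:250,250:400],(750,500),interpolation=cv2.INTER_CUBIC)[:,:,::-1])
S=status.get_obs();print(S["torque"],S["wrist_force"],S["ee_pos"],S["ee_pos"]@XL)
E
```

```text
time: 11.9
ee_pos: [0.5217, 0.0282, 0.0972]
tcp_rot: [-171.0, 90.0, -175.4]
wrist_force: [-0.8, 0.4, -2.2]
opening: 0.0135
[ 0.04292509 -0.02757854  0.00518716] [ 0.2774764  -0.04293032 -1.44931633] [0.52173631 0.02819671 0.09721912] 0.5180353969580782
```

View pics/c7.png

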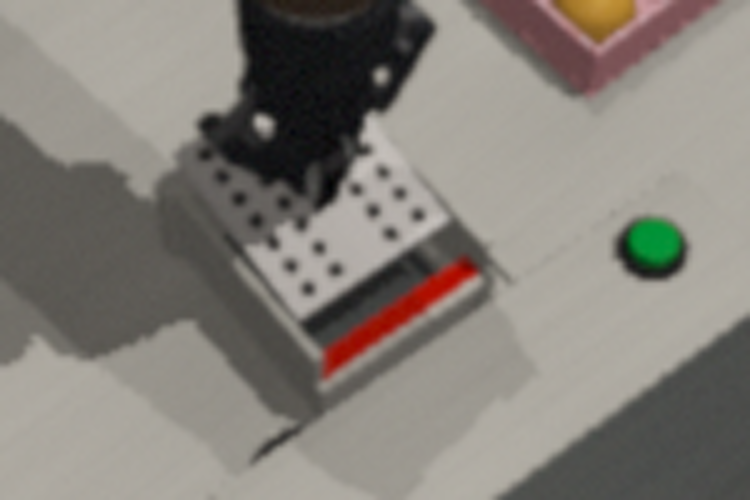

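The plate is still held, now clearly overlapping the near wall, with its far edge from (305,325) to (450,215). I'll press again, moving forward as it tilts so the contact doesn't drag.

```bash
python3 -m jog '3 0 0 0;5 0 1 0;7 0 3 0;9 0 4 0;11 0 5 0;12 0 6 0;13 0 7 0;13 0 7 0'
python3 - <<'E'
from h import *
S=status.get_obs();print(S["torque"],S["wrist_force"],S["ee_pos"],S["ee_pos"]@XL)
E
```

```text
time: 12.95
ee_pos: [0.5287, 0.0277, 0.0842]
tcp_rot: [-167.6, 90.0, -172.0]
wrist_force: [0.3, 0.8, -1.6]
opening: 0.0137
[-0.01152643 -0.00842544 -0.01197121] [ 0.27434149  0.82914182 -1.60970519] [0.52871594 0.02766443 0.08419485] 0.5250352956713045
```

```bash
python3 - <<'E'
import h;from h import *
s=camera("scene")
class F: 
    @staticmethod
    def get_obs(): return {"ee_pos":np.array([.5217,.0282,.0972])}
h.status=F
for uv,o in(((304,326),-.05),((456,218),.05)): print(side(s,np.array(uv)/5+[250,150],o))
# holes of the c7 picture
im=cv2.cvtColor(cv2.imread("pics/c7.png"),cv2.COLOR_BGR2GRAY)
w=cv2.adaptiveThreshold(im,255,0,1,41,25);n,l,st,ce=cv2.connectedComponentsWithStats(w)
print([np.round(c).astype(int).tolist() for a,c in zip(st[1:],ce[1:]) if 60<a[4]<260 and 180<c[0]<450 and c[1]<330])
E
```

```text
[53.7 68.6]
[53.3 73.9]
[[204, 154], [383, 172], [267, 176], [222, 177], [296, 183], [357, 189], [399, 193], [239, 198], [284, 204], [373, 211], [417, 214], [256, 221], [301, 223], [390, 233], [272, 241], [319, 248], [290, 265], [335, 269], [308, 288], [417, 306], [383, 328]]
```

```bash
cat >> h.py <<'E'
def tilt(fn):
    "save scene crop; tilt from the outer hole column at drawer y -36 mm"
    s=camera("scene");a=cv2.resize(s["color"][150:250,250:400],(750,500),interpolation=cv2.INTER_CUBIC);cv2.imwrite(fn,a[:,:,::-1])
    im=cv2.cvtColor(a,cv2.COLOR_RGB2GRAY);w=cv2.adaptiveThreshold(im,255,0,1,41,25);n,l,st,ce=cv2.connectedComponentsWithStats(w)
    return s,[np.round(c).astype(int).tolist() for a,c in zip(st[1:],ce[1:]) if 60<a[4]<260 and 180<c[0]<470 and c[1]<370]
E
python3 - <<'E'
import h;from h import *
s,H=tilt("pics/c8.png");print(H)
P=[side(s,(np.array(u)+.5)/5-.5+[250,150],-.036) for u in H];print(np.array(P).tolist())
class F: 
    @staticmethod
    def get_obs(): return {"ee_pos":np.array([.5217,.0282,.0972])}
h.status=F
print([side(s,(np.array(u)+.5)/5-.5+[250,150],-.036).tolist() for u in((204,154),(256,221),(308,288))],[side(s,(np.array(u)+.5)/5-.5+[250,150],.036).tolist() for u in((383,172),(417,214))])
E
```

```text
[[258, 134], [215, 176], [391, 194], [277, 198], [231, 199], [307, 209], [365, 211], [408, 215], [248, 220], [293, 226], [381, 233], [424, 237], [265, 243], [309, 245], [398, 254], [281, 263], [326, 269], [299, 288], [344, 291], [419, 304], [315, 310], [284, 334], [336, 360]]
[[-8.2, 168.7], [-51.0, 77.7], [92.2, 241.6], [5.5, 127.9], [-37.1, 72.5], [30.5, 149.7], [74.7, 205.0], [104.0, 239.7], [-22.1, 70.8], [18.4, 118.0], [86.5, 201.3], [115.2, 236.1], [-7.3, 66.9], [31.6, 117.1], [98.8, 199.4], [6.6, 65.1], [45.4, 112.3], [22.1, 60.3], [60.0, 110.7], [115.2, 176.6], [35.7, 56.4], [6.6, -13.3], [53.7, 27.5]]
[[-53.0, 87.9], [-7.5, 79.6], [37.0, 71.5]] [[7.7, 77.1], [36.7, 72.2]]
```

The hole column shows a tilt of 13.8°, so the pivot works. I'll continue.

```bash
python3 -m jog '2 0 1 0;4 0 2 0;6 0 3 0;8 0 4 0;10 0 4 0;11 0 4 0;12 0 4 0;12 0 4 0'
python3 - <<'E'
from h import *
s,H=tilt("pics/c9.png")
P=np.array([side(s,(np.array(u)+.5)/5-.5+[250,150],-.036) for u in H]);P=P[(P[:,1]<100)&(P[:,1]>20)];print(P.tolist(),np.degrees(np.arctan(np.polyfit(P[:,0],P[:,1],1)[0])))
S=status.get_obs();print(S["torque"],S["wrist_force"],S["ee_pos"],S["ee_pos"]@XL)
E
```

```text
time: 14.05
ee_pos: [0.534, 0.0273, 0.0731]
tcp_rot: [2.0, 89.8, -2.4]
wrist_force: [4.2, -0.5, 4.3]
opening: 0.0138
[[-34.0, 79.2], [-26.1, 62.2], [-11.3, 58.3], [0.8, 52.8], [16.4, 48.0], [53.9, 96.3], [31.1, 44.2], [82.9, 69.3]] 4.588358774686662
[-0.19103821 -0.57457399  0.03006129] [ 3.79131822 -1.70762743  5.45661617] [0.53394473 0.02729847 0.07302918] 0.5302767542080057
```

```bash
python3 -m jog '1 0 0 0;2 0 0 0;3 0 0 0;4 0 0 0;5 0 0 0;6 0 0 0;7 0 0 0;7 0 0 0'
python3 - <<'E'
from h import *
s,H=tilt("pics/c10.png")
P=np.array([side(s,(np.array(u)+.5)/5-.5+[250,150],-.036) for u in H]);P=P[(P[:,1]<80)&(P[:,1]>20)];print(P.tolist(),np.degrees(np.arctan(np.polyfit(P[:,0],P[:,1],1)[0])))
S=status.get_obs();print(S["torque"],S["wrist_force"],S["ee_pos"],S["ee_pos"]@XL)
E
```

```text
time: 15.1
ee_pos: [0.5352, 0.0272, 0.0669]
tcp_rot: [2.3, 89.7, -2.1]
wrist_force: [8.9, -1.6, 7.9]
opening: 0.0135
[[-38.5, 71.1], [-28.6, 57.5], [-14.6, 52.3], [-2.5, 44.6], [13.2, 40.9], [26.2, 34.4]] -27.26650095148455
[-0.27948948 -1.39812518  0.05118853] [ 8.74089571 -2.14163094  7.46597784] [0.53524301 0.02721524 0.06690947] 0.5315775941683873
```

View pics/c10.png

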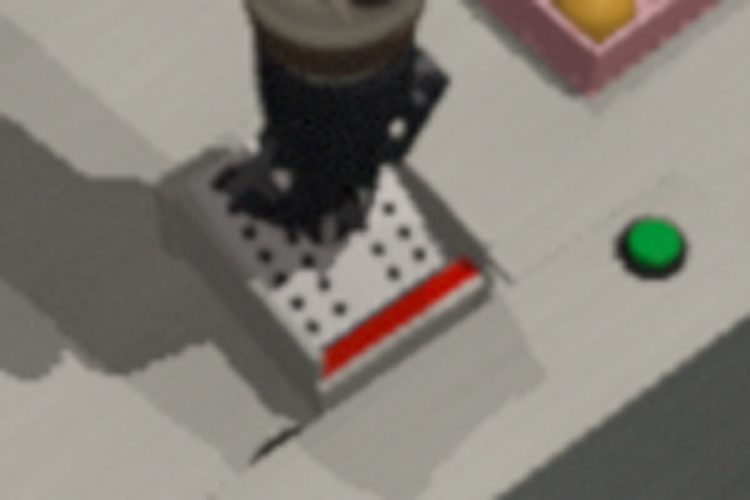

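The column gives about 23° of tilt; the far end is just short of the lip (its edge at (322,345)–(450,255)) and about 4 mm above the ledges. Next I'll tighten the grip and slide forward under the lip.

```bash
python3 -m jog '0 0 0 0;0 0 0 0;-1 0 3 0;-1 0 7 0;-1 0 10 0;-1 0 13 0;-1 0 15 0;-1 0 15 0' - 60
python3 - <<'E'
from h import *
s,H=tilt("pics/c11.png")
P=np.array([side(s,(np.array(u)+.5)/5-.5+[250,150],-.036) for u in H]);P=P[(P[:,1]<80)&(P[:,1]>20)];print(P.tolist())
P=np.array([side(s,(np.array(u)+.5)/5-.5+[250,150],.036) for u in H]);P=P[(P[:,1]<80)&(P[:,1]>20)];print(P.tolist())
S=status.get_obs();print(S["torque"],S["wrist_force"],S["ee_pos"],S["ee_pos"]@XL)
E
```

```text
time: 16.15
ee_pos: [0.5477, 0.0262, 0.0662]
tcp_rot: [-174.4, 90.0, -178.8]
wrist_force: [-0.2, -0.7, -1.4]
opening: 0.0132
[[-36.6, 72.6], [-27.6, 57.8], [-14.7, 51.4], [-1.7, 45.0], [13.0, 40.0]]
[[0.0, 47.0], [13.3, 39.5]]
[-0.0128034  -0.00443481 -0.01651542] [-1.18979198 -0.24985615 -2.37377451] [0.54761371 0.02623857 0.06617859] 0.5439867604484577
```

```bash
python3 -m jog '1 0 2 0;1 0 4 0;1 0 6 0;1 0 8 0;1 0 9 0;1 0 10 0;1 0 10 0;1 0 10 0'
python3 - <<'E'
from h import *
s,H=tilt("pics/c12.png")
for o in(-.036,.036):
    P=np.array([side(s,(np.array(u)+.5)/5-.5+[250,150],o) for u in H]);P=P[(P[:,1]<80)&(P[:,1]>20)];print(P.tolist())
S=status.get_obs();print(S["torque"],S["wrist_force"],S["ee_pos"],S["ee_pos"]@XL)
E
```

```text
time: 17.2
ee_pos: [0.5571, 0.0255, 0.0653]
tcp_rot: [-179.2, 89.9, 176.4]
wrist_force: [-5.6, -0.5, 1.1]
opening: 0.0129
[[-39.2, 68.5], [-28.3, 56.3], [-14.5, 51.2], [-1.5, 44.8], [13.2, 39.8]]
[[0.1, 46.2], [12.5, 38.6]]
[ 1.16863097e-01  1.10353150e+00 -3.40780137e-04] [-5.09029969  0.18982585  0.35314441] [0.5570862  0.02545391 0.06524668] 0.5534915254443555
```

The far end is against the far wall (-5 N). I'll back off slightly and level the plate along the arc with a light grip.

```bash
python3 -m jog '1 0 -1 0;2 0 -1 0;4 0 -2 0;6 0 -5 0;8 0 -8 0;10 0 -10 0;12 0 -13 0;12 0 -13 0' - 20
python3 - <<'E'
from h import *
s,H=tilt("pics/c13.png")
for o in(-.036,.036):
    P=np.array([side(s,(np.array(u)+.5)/5-.5+[250,150],o) for u in H]);P=P[(P[:,1]<80)&(P[:,1]>10)];print(P.tolist())
S=status.get_obs();print(S["torque"],S["wrist_force"],S["ee_pos"],S["ee_pos"]@XL)
E
```

```text
time: 18.25
ee_pos: [0.5465, 0.0264, 0.0552]
tcp_rot: [2.8, 89.7, -1.6]
wrist_force: [2.8, -0.8, 6.9]
opening: 0.0134
[[-47.1, 72.5], [-34.7, 57.3], [-23.7, 43.7], [-9.7, 39.7], [3.5, 35.5], [19.2, 31.8]]
[[5.1, 34.4], [19.1, 30.9]]
[-0.14737855 -1.09684435 -0.03264849] [ 3.44381889 -0.52537977  6.53219536] [0.54653331 0.02638624 0.05524992] 0.5428982131755878
```

```bash
python3 -m jog '1 0 -1 0;3 0 -3 0;4 0 -4 0;6 0 -6 0;7 0 -7 0;9 0 -9 0;10 0 -10 0;10 0 -10 0'
python3 - <<'E'
from h import *
s,H=tilt("pics/c14.png")
for o in(-.036,.036):
    P=np.array([side(s,(np.array(u)+.5)/5-.5+[250,150],o) for u in H]);P=P[(P[:,1]<80)&(P[:,1]>10)];print(P.tolist())
S=status.get_obs();print(S["torque"],S["wrist_force"],S["ee_pos"],S["ee_pos"]@XL)
E
```

```text
time: 19.3
ee_pos: [0.5366, 0.0272, 0.0453]
tcp_rot: [3.6, 89.7, -0.8]
wrist_force: [1.8, -0.6, 8.6]
opening: 0.0134
[[-46.4, 67.6], [-17.9, 30.3], [-0.8, 32.6], [12.4, 28.3], [27.4, 26.8]]
[[-17.4, 34.9], [-1.4, 30.5], [12.0, 26.9], [27.6, 26.7]]
[-0.1702891  -1.02293153 -0.02129306] [ 2.96125856 -0.69057359  8.17220096] [0.53653653 0.02717302 0.04533131] 0.5328705332690638
```

```bash
python3 -m jog '1 0 0 0;2 0 0 0;3 0 0 0;4 0 0 0;4 0 0 0;4 0 0 0;4 0 0 0;4 0 0 0'
python3 -m jog '0 0 0 0;0 0 0 0;-2 0 0 0;-5 0 0 0;-20 0 0 0;-45 0 0 0;-80 0 0 0;-110 0 0 0' 0.4
python3 -m jog '0 0 -20 0;0 0 -50 0;0 0 -95 0;0 0 -135 0;0 0 -150 0;0 0 -150 0;0 0 -150 0;0 0 -150 0' 0
python3 - <<'E'
from h import *
s,H=tilt("pics/c15.png")
S=status.get_obs();p=S["ee_pos"];print(S["torque"],S["wrist_force"],p)
import h
class F: 
    @staticmethod
    def get_obs(): return {"ee_pos":np.array([.5365,.0272,.045])}
h.status=F
for o in(-.036,.036):
    P=np.array([side(s,(np.array(u)+.5)/5-.5+[250,150],o) for u in H]);P=P[(P[:,1]<50)&(P[:,1]>10)];print(P.tolist())
E
```

```text
time: 20.35
ee_pos: [0.5358, 0.0272, 0.042]
tcp_rot: [4.7, 89.8, 0.3]
wrist_force: [-5.1, 0.2, 16.4]
opening: 0.0133
time: 21.35
ee_pos: [0.5349, 0.0272, 0.1517]
tcp_rot: [7.4, 89.9, 2.9]
wrist_force: [0.7, -0.2, -0.2]
opening: 0.0342
time: 22.35
ee_pos: [0.3858, 0.0387, 0.1491]
tcp_rot: [-167.0, 90.0, -171.4]
wrist_force: [0.5, -0.6, 0.1]
opening: -0.0002
[0.01340997 0.00934785 0.02484711] [-0.03454329  0.1412144  -0.18014076] [0.38568125 0.03867032 0.14905359]
[[-45.6, 27.1], [-30.9, 26.5], [-15.4, 27.3], [-1.0, 26.7], [14.2, 27.5], [29.1, 27.1]]
[[-47.0, 24.4], [-31.6, 25.1], [-15.4, 26.9], [-1.2, 25.4], [13.0, 23.9], [28.6, 24.7]]
```

View pics/c15.png

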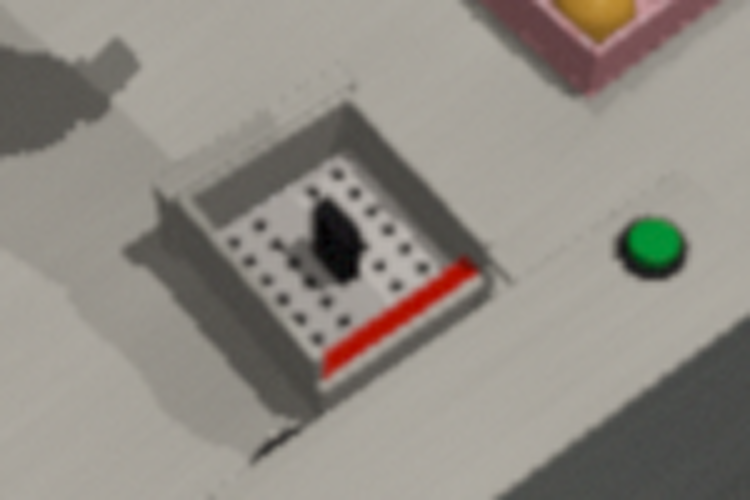

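The plate lies flat in the drawer: all holes are at about 26 mm height and its far row is hidden under the lip at (325,365)–(475,265). Now I'll push the drawer home.

```bash
python3 -m jog '25 0 0 0;60 0 0 0;85 0 0 0;100 0 5 0;104 0 18 0;104 0 32 0;104 0 42 0;104 0 50 0'
python3 -m jog '0 0 6 0;0 0 12 0;0 0 18 0;0 0 25 0;0 0 32 0;0 0 39 0;0 0 46 0;0 0 53 0'
python3 -c "
from h import *
S=status.get_obs();p=S['ee_pos'];print(p@XL,p@YL,p[2],S['wrist_force'])"
```

```text
time: 23.4
ee_pos: [0.4361, 0.0348, 0.0457]
tcp_rot: [9.1, 90.0, 4.7]
wrist_force: [0.1, 1.3, -0.4]
opening: 0.0002
time: 24.4
ee_pos: [0.4869, 0.0308, 0.0454]
tcp_rot: [-178.6, 89.9, 177.0]
wrist_force: [-7.7, 0.2, 5.6]
opening: -0.0
0.4830514352998101 0.06809977114653572 0.045368669452300885 [-7.71970272  0.23813659  5.5606893 ]
```

```bash
python3 -m jog '0 0 10 0;0 0 20 0;0 0 30 0;0 0 40 0;0 0 50 0;0 0 60 0;0 0 70 0;0 0 80 0'
python3 -m jog '0 0 5 0;0 0 10 0;0 0 15 0;0 0 20 0;0 0 24 0;0 0 27 0;0 0 29 0;0 0 30 0'
python3 -c "
from h import *
S=status.get_obs();p=S['ee_pos'];print(p@XL,p@YL,p[2],S['wrist_force'])"
```

```text
time: 25.4
ee_pos: [0.5665, 0.0247, 0.0454]
tcp_rot: [-177.2, 89.8, 178.4]
wrist_force: [-9.3, 0.3, 8.1]
opening: -0.0
time: 26.4
ee_pos: [0.5963, 0.0224, 0.0453]
tcp_rot: [-175.0, 89.9, -179.4]
wrist_force: [-7.4, 0.9, 5.9]
opening: 0.0003
0.5928558721307797 0.06807144504992353 0.04534678979265472 [-7.36659985  0.89176996  5.94213922]
```

```bash
python3 -m jog '0 0 1 0;0 0 2 0;0 0 3 0;0 0 4 0;0 0 5 0;0 0 6 0;0 0 6 0;0 0 6 0'
python3 -c "
from h import *
S=status.get_obs();p=S['ee_pos'];print(p@XL,p@YL,p[2],S['wrist_force'])"
```

```text
time: 27.4
ee_pos: [0.5989, 0.0221, 0.0453]
tcp_rot: [-178.2, 89.5, 177.4]
wrist_force: [-26.2, 1.9, 16.3]
opening: 0.0001
0.5954155049285086 0.06802857889541668 0.04530082285542338 [-26.15906107   1.86284576  16.31724073]
```

```bash
python3 -m jog '0 0 1 0;0 0 1 0;0 0 1 0;0 0 0 0;0 0 -3 0;0 0 -6 0;0 0 -9 0;0 0 -12 0'
python3 -m jog '0 0 -20 0;0 0 -50 0;0 0 -90 0;-10 0 -130 0;-40 0 -160 0;-80 0 -180 0;-110 0 -180 0;-110 0 -180 0'
python3 - <<'E'
from h import *
t=camera("top");s=camera("scene")
a=cv2.resize(t["color"][40:300,140:480],None,fx=1.15,fy=1.15);b=cv2.resize(s["color"][90:350,160:500],None,fx=1.15,fy=1.15)
cv2.imwrite("pics/c16.png",np.hstack([a,b])[:,:,::-1]);print(status.get_obs()["wrist_force"])
E
```

```text
time: 28.4
ee_pos: [0.5916, 0.0228, 0.0453]
tcp_rot: [2.4, 90.0, -2.0]
wrist_force: [0.4, -0.6, 0.7]
opening: -0.0
time: 29.4
ee_pos: [0.4132, 0.0368, 0.1577]
tcp_rot: [9.3, 89.7, 4.9]
wrist_force: [-0.2, 0.5, -0.8]
opening: -0.0003
[ 0.79303628 -0.51834323 -0.22396755]
```

View pics/c16.png

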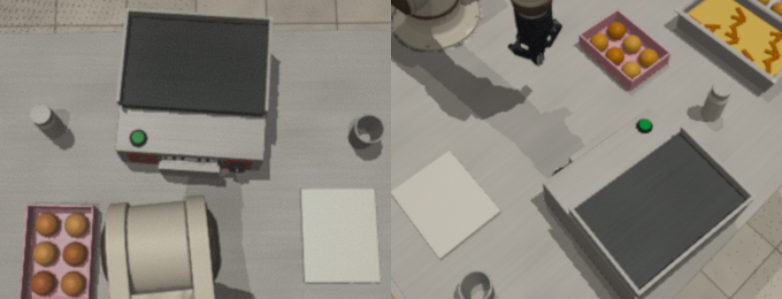

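The drawer is shut: its front is at (190,165) in the left half, as at the start. The board is empty, and the tub, shaker and cup are where they stood. One second after release it has stayed shut, and the robot touches nothing.

```bash
python3 -c "
from workcell import bot
print(bot.job_done())"
```

```text
the job is handed in; nothing more can be done
None
```

The job is done and handed in at about 29.5 s of robot time. The drawer is shut with the strainer plate inside.

- **Release:** I pressed the green button to roughly 8 mm, and the drawer popped out.
- **Tilting the plate:** The arm can only turn about its vertical tool axis. I tilted the plate to about 23° by pivoting it in a light grip against the drawer's near wall. The first press met up to 14 N sideways on the wall, so I lifted, moved back and tried again, and that worked.
- **Seating it:** I slid the far end under the lip and levelled the plate. After I let go, its top measured 24–27 mm above the table all over. That fits the plate lying flat on its ledges, with its far row of holes hidden under the lip.
- **Closing the drawer:** I pushed until the force rose sharply to about 26 N at the stop, then backed off. About a second later the pictures showed the drawer still shut. The board was empty, the tub, shaker and cup looked unmoved, and the wrist force was near zero.

I saw no direct sign of the catch clicking; I judged it from the force rise and the drawer staying shut. I could not see the plate once the drawer was closed.

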